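Wind the kitchen timer without spinning its case

ROBOT

A 7-joint arm with a two-finger parallel gripper is mounted at the origin on the work surface. World frame = base frame: x ahead of the robot, y to its left, z up, the work surface at z = 0. Lengths are in m, angles in rad, forces in N, time in s.
With the tool pointing down it reaches from about 0.35 to 0.9 m from the base axis. Payload 8.1 kg.
Tool frame: the origin (TCP) lies on the front face of the gripper's body, between the roots of the fingers; the fingertips stand 66 mm ahead of it and the grasp point (between the pads) lies 47 mm ahead of it (arm.finger_overhang is the distance from the TCP to the fingertips, in m); z points along the fingers, y is the line along which they close (so a half turn about z gives the same grasp; the last joint's range is limited). The gripper opens to 92 mm and grips with 3 to 60 N. Pads are 19 mm wide; open, the fingers measure 130 mm over their backs; the gripper's body (75 mm by 190 mm) begins 47 mm behind the grasp point.
Start: joints at [-1.27, 0.434, 0.025, 1.573, -0.012, 1.134, -0.075], TCP at [0.246, 0.575, 0.292] pointing down, gripper open.
Joint ranges: [-2.62, 2.62], [-0.44, 2.09], [-1.27, 1.32], [0.08, 2.57], [-1.32, 4.46], [0.12, 2], [-2.74, 2.74]. Speed limits (rad/s): [2.22, 2.22, 3.01, 3.01, 3.14, 3.14, 3.14].

INTERFACE

Orientations are given as a rotation vector (axis times angle).
In Python, from cell import readout, cams, workorder, spotter, arm gives the robot as it stands.
- The arm moves only by the tool nudge_tcp, called after "Call:" as a command line: name --pt "numbers of a row" for each row, then --argument value for the rest. Schema: {"type":"object","properties":{"steps":{"type":"array","items":{"type":"array","items":{"type":"number"},"minItems":5,"maxItems":5},"minItems":1,"maxItems":10},"grip_force":{"type":"number"},"only":{"type":"string"},"quiet":{"type":"boolean"},"lines":{"type":"string"}},"required":["steps"],"additionalProperties":false}. steps is a list of rows, 1 to 10 of them, each of 5 numbers: dx, dy, dz in shares of the most that a row can go, 1 being 50 mm, then a turn about the tool's z in parts of the range, where 1.0 means 45 degrees, then the opening from 0.0 (shut) to 1.0 (fully open); each row shifts and turns the commanded pose from where the row before left it, along the tool's axes as they then stand; what a row does not reach is not made up. A row lasts 1/10 s, in which the tool goes at most 0.05 m and 0.15 rad, less where a joint would pass 70% of its speed; a pose out of reach is approached as far as the arm can. The fingers move at their own pace and stop on an object; grip_force is the grip in N (left out, the last holds). Time passes only in rows, so rows that do not move let the fingers close. The tool returns the time, the measured TCP pose, the force, the opening and the grip force at its end. only (a regular expression) keeps the lines of the reply that match it, lines (a string "A,B") keeps lines A to B, and quiet returns only ok. Input that does not fit is refused with a message, and nothing moves.
- readout.observe(): the state, without advancing time (a new reading comes with each control period).
- cams.get_image(name): name is "scene" or "top"; returns a dict with "image" (384x512x3 uint8, blue, green, red), "fx", "fy", "cx", "cy" (pixels), "cam_to_world" (4x4, takes a point from camera to world coordinates). Camera axes: x right, y down, z forward; pixel columns grow to the right and rows downward; lengths in m; the calibration is good to about 2 mm. A picture is of the moment at which its call begins. There is no depth.
- workorder.sign_off(): hands the job in; it is judged then, once.
Trained networks look in a picture, given as the dict that the camera call returned (one of the last four; its "shot" number tells which), for a name from the list of things; names that differ only in an ending like _2 or _b are one class to them, and where a whole thing is asked for, a point or a joint stands for the part that bears it (a point fixed in the world has none). Each returns a list of dicts, best first, with "score" (0 to 1); they miss things now and then, are a little off and sometimes report something else, mostly with a low value. They report only what shows in the picture. A call takes as long as a camera call. They do not tell look-alikes from the thing itself.
- spotter.boxes_of(picture, name): "centre" ([x, y, z] in m, in the coordinates of the camera as it stood for that picture, good to about 4 mm: the middle of the surface that is visible of it).
The state is a dict: "clock": time; "joints": joint angles; "dq": joint speeds; "joint_efforts": joint torques, N m; "position": TCP position; "ee_rot": TCP orientation; "force": force on the tool from outside, world axes, zero at the start; "ft_torque": the same for the moment, N m; "width": opening from 0.0 (shut) to 1.0 (fully open); "gripper_force": force on a finger pad.
Only numpy, scipy, OpenCV 4.12 (cv2) and the standard library are available. Lean on these libraries where they do the work, as an engineer would, in place of code of your own. Each camera call takes 0.05 s, during which the arm holds its last target. There are 200 camera calls.

TASK

Set the wind-up kitchen timer on the sideboard to 10 minutes the way clockwork wants it: turn its knob clockwise past the 20-minute line first, then back to 10, and let go. The case is light and would spin along, so bear down on the knob while you turn: firmly enough that the case stays standing where it is and facing as it does, but with no more than about two kilos' weight, for the clockwork is delicate. Leave the bottle, the cans and the opener as they are.

Things in the scene. Friction and masses are not known exactly. Their poses are not given: they have to be found in the camera images.
- timer: free-standing wind-up kitchen timer: round white case, 94 mm across, flat top 36 mm high, on four rubber feet 38 mm out from the middle; 0.2 to 0.35 kg with its knob, loose on the wood. Origin: centre of its underside, z up. By weight alone the feet hold only 0.04 to 0.12 N m; with 10 to 15 N pressed straight down on the knob, little of it sideways, they hold
- timer_mark (a point): the zero line at the edge of the case top, 43 mm from its axis on the -x side of the case's frame, 36 mm high; turns with the case. The top carries 60 dark radial lines like a clock face, one a minute (6 degrees), longer every 5, heavier every 10; zero is the widest. Minutes count clockwise seen from above (10 min: 60 degrees clockwise of zero, on the case's +y side)
- timer_grip (a point): point on the knob's axis inside its bar, 54 mm above the wood; turns with the knob. Grey knob: disc 62 mm across, its top 41.5 mm above the wood; on it an upright bar 44 mm long (x axis of this frame), 14 mm thick (y), 24 mm tall, top 65.5 mm above the wood. A small nose at the bar's foot and a white line on top, both on the -x side, point at the minute set
- timer_knob (a joint): knob angle against the case, rad: 0 at the zero line, growing clockwise seen from above, 0.1047 per minute (10 min = 1.047, 20 min = 2.094); stops at 0 and 5.76. Takes 0.16 N m to turn either way and stays where it is left; no axial play
- sideboard: the worn pine sideboard top the things stand on, surface at z = 0; fixed
- bottle: empty swing-top bottle of amber glass with ceramic stopper, 78 mm across, 257 mm tall; origin under its centre; a bystander 18 to 22 cm from the timer
- can_tall: crumpled aluminium can, about 66 mm across, 95 mm tall, 16 g; origin under its centre; a bystander 18 to 22 cm from the timer
- can_flat: aluminium can stamped flat, about 76 mm across, 31 mm tall, 16 g; origin under its centre; a bystander 13 to 18 cm from the timer
- opener: chrome bottle opener lying flat, 142 mm long, 36 mm wide, 6 mm thick; long axis x, ring head at +x, origin on the wood 61 mm from the ring's end; a bystander 14 to 18 cm from the timer
Mind the look-alikes: they are no part of the job. What is shaped like the timer but turquoise or yellow is not meant.

How it is judged:
On the way:
1. the knob is wound past the 20-minute line, the case standing where it stood and facing as it did (value of joint timer_knob above 2.094 rad and distance of timer_mark from where it was at the start of the episode below 0.015 m), for 0.1 s.
At the end, for the whole second after the job is handed in: the knob points at 10 minutes (within 1.5 minutes), after having been past 20; the timer stands upright and still, its middle and its zero line each within 15 mm of where they were; bottle, cans and opener within 20 mm of where they were, the bottle upright (value of joint timer_knob between 0.89 and 1.204 rad and distance of each of timer, timer_mark from where it was at the start of the episode below 0.015 m and angle between timer's own z axis and vertical below 0.06 rad and linear speed of timer below 0.01 m/s and distance of each of bottle, can_tall, can_flat, opener from where it was at the start of the episode below 0.02 m and angle between bottle's own z axis and vertical below 0.1 rad); the robot touches nothing.
It fails at once if the case is spun or dragged away: its zero line or its middle leaves its place by more than 15 mm (distance of any of timer_mark, timer from where it was at the start of the episode above 0.015 m).
It fails at once if the timer is borne down on too hard: its feet press on the wood with more than 30 N (contact force between timer and sideboard above 30 N).
It fails at once if the timer is lifted off the wood by 6 mm or tipped by more than 8 degrees (height (world z) of timer above 0.006 m or angle between timer's own z axis and vertical above 0.14 rad).
It fails at once if the bottle, a can or the opener is shifted by more than 20 mm or knocked over (distance of any of bottle, can_tall, can_flat, opener from where it was at the start of the episode above 0.02 m or angle between bottle's own z axis and vertical above 0.2 rad or angle between can_tall's own z axis and vertical above 0.3 rad).
It also fails if it takes over 72 s, if anything falls off the work surface, if the arm or the gripper's body presses on something with over 40 N, if the wrist force passes 120 N, or if a joint passes its speed limit or range.

## Working session

There is one attempt and no reset: what is moved stays moved. The work goes in short steps, Python scripts to look and compute and a tool call to move; the robot and the scene stay as the last step left them, time stands still between calls to the robot, and variables do not carry over. Pictures are saved under pics/ and viewed, at most 13 in all, crops included, and the job is handed in when it is done.

```bash
mkdir -p pics
```

Create h.py:
```python
import numpy as np, cv2
from cell import readout, cams, workorder, spotter, arm
def pix2w(p,u,v,z):
    T=np.array(p["cam_to_world"]);d=T[:3,:3]@np.array([(u-p["cx"])/p["fx"],(v-p["cy"])/p["fy"],1]);o=T[:3,3]
    return o+d*(z-o[2])/d[2]
def w2pix(p,w):
    T=np.linalg.inv(np.array(p["cam_to_world"]));c=T[:3,:3]@np.array(w)+T[:3,3]
    return p["fx"]*c[0]/c[2]+p["cx"],p["fy"]*c[1]/c[2]+p["cy"]
```

Run:
```python
from h import *
ims=[]
for n in("scene","top"):
    p=cams.get_image(n);ims.append(p["image"]);T=np.array(p["cam_to_world"]);print(n,T[:3,3],T[:3,2])
    for k in("timer","bottle","can_tall","can_flat","opener"):
        for b in spotter.boxes_of(p,k):
            w=(T@np.append(b["centre"],1))[:3]
            print(k,round(b["score"],2),w.round(3),np.round(w2pix(p,w)))
    cv2.imwrite(f"pics/{n}.png",p["image"])
s=readout.observe();print({k:np.round(v,3) for k,v in s.items()})
```

```text
scene [1.46419359 0.08282631 0.93594737] [-0.72286861 -0.03096272 -0.69029145]
timer 0.96 [0.731 0.234 0.035] [320. 260.]
timer 0.85 [0.438 0.029 0.037] [241. 172.]
timer 0.71 [0.508 0.15  0.037] [284. 192.]
timer 0.7 [0.362 0.118 0.037] [273. 157.]
timer 0.46 [0.496 0.151 0.043] [285. 187.]
bottle 0.9 [ 0.57  -0.027  0.129] [215. 178.]
can_tall 0.69 [0.468 0.326 0.076] [351. 174.]
can_tall 0.45 [0.493 0.15  0.045] [284. 186.]
can_flat 0.77 [0.635 0.116 0.025] [270. 229.]
can_flat 0.6 [0.603 0.251 0.006] [323. 228.]
opener 0.66 [0.603 0.251 0.004] [323. 229.]
top [0.39364579 0.06012337 1.08710737] [ 0.14448546  0.02079188 -0.98928846]
timer 0.95 [0.343 0.124 0.037] [245. 270.]
timer 0.94 [0.486 0.152 0.036] [232. 212.]
timer 0.9 [0.707 0.235 0.035] [199. 129.]
timer 0.72 [0.42  0.015 0.036] [288. 237.]
bottle 0.74 [ 0.532 -0.015  0.16 ] [302. 185.]
bottle 0.65 [0.487 0.155 0.034] [231. 212.]
can_tall 0.84 [0.445 0.324 0.09 ] [159. 230.]
can_flat 0.72 [0.625 0.12  0.03 ] [244. 159.]
opener 0.78 [0.608 0.257 0.008] [193. 168.]
{'clock': np.float64(0.6), 'joints': array([-1.27 ,  0.434,  0.025,  1.573, -0.012,  1.134, -0.075]), 'dq': array([ 0.001, -0.001,  0.003, -0.002, -0.   ,  0.   , -0.003]), 'joint_efforts': array([-1.0000e-03, -6.6733e+01,  9.8300e-01, -3.1470e+01, -6.1000e-02,
        3.3000e-02,  0.0000e+00]), 'position': array([0.246, 0.575, 0.292]), 'ee_rot': array([0.63 , 3.078, 0.   ]), 'force': array([ 0.145, -0.009, -0.069]), 'ft_torque': array([-0.004,  0.007, -0.012]), 'gripper_force': np.float64(0.0), 'width': np.float64(0.999)}
```

View pics/top.png

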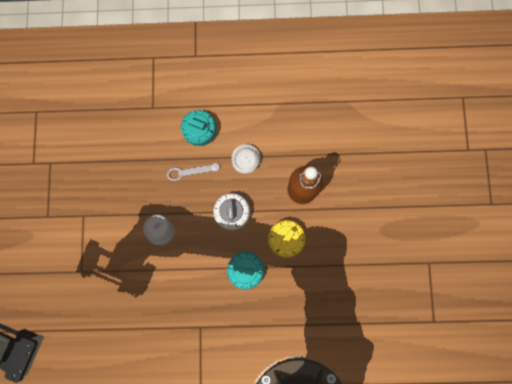

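View pics/scene.png

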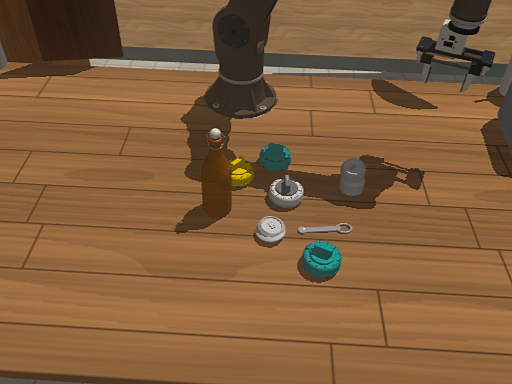

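The top view shows four timer-shaped things: turquoise (199,128) and (246,270), yellow (287,238), and white with a grey knob (231,211). Only the white one fits; in the scene view it is at (285,192). I'll confirm it in a rectified crop.

Run:
```python
from h import *
out=[]
g=np.arange(-70,70,.35)/1000
for n,z in(("top",.036),("top",.0655)):
    p=cams.get_image(n)
    # rectified: columns=+x world right, rows = -y
    q=np.array([[.49+a,.152-b] for a,b in((-.07,-.07),(.07,-.07),(.07,.07),(-.07,.07))])
    src=np.float32([w2pix(p,[*c,z]) for c in q])
    M=cv2.getPerspectiveTransform(src,np.float32([[0,0],[400,0],[400,400],[0,400]]))
    im=cv2.warpPerspective(p["image"],M,(400,400),flags=cv2.INTER_CUBIC)
    for k in range(0,400,57): cv2.line(im,(k,0),(k,6),(0,0,255),1);cv2.line(im,(0,k),(6,k),(0,0,255),1)
    out.append(im)
    h=cv2.cvtColor(im,cv2.COLOR_BGR2HSV);m=((h[...,1]<60)&(h[...,2]>25)).astype(np.uint8)
    c=max(cv2.findContours(m,0,1)[0],key=cv2.contourArea);e=cv2.fitEllipse(cv2.convexHull(c));print(z,e,[.49-.07+e[0][0]*.00035,.152+.07-e[0][1]*.00035])
cv2.imwrite("pics/rect.png",np.hstack(out))
p=cams.get_image("scene")
cv2.imwrite("pics/sc.png",cv2.resize(p["image"][160:220,250:325],None,fx=8,fy=8,interpolation=cv2.INTER_CUBIC))
for z in (0.036,):
    src=np.float32([w2pix(p,[*c,z]) for c in q])
    M=cv2.getPerspectiveTransform(src,np.float32([[0,0],[400,0],[400,400],[0,400]]))
    im=cv2.warpPerspective(p["image"],M,(400,400),flags=cv2.INTER_CUBIC)
    cv2.imwrite("pics/rect2.png",np.hstack([out[0],im]))
```

```text
0.036 ((199.40281677246094, 192.29493713378906), (264.3279113769531, 266.6533508300781), 47.13972091674805) [0.4897909858703613, 0.15469677200317383]
0.0655 ((191.69619750976562, 199.8448944091797), (257.1586608886719, 259.2123107910156), 46.02949905395508) [0.48709366912841795, 0.15205428695678713]
```

View pics/rect2.png

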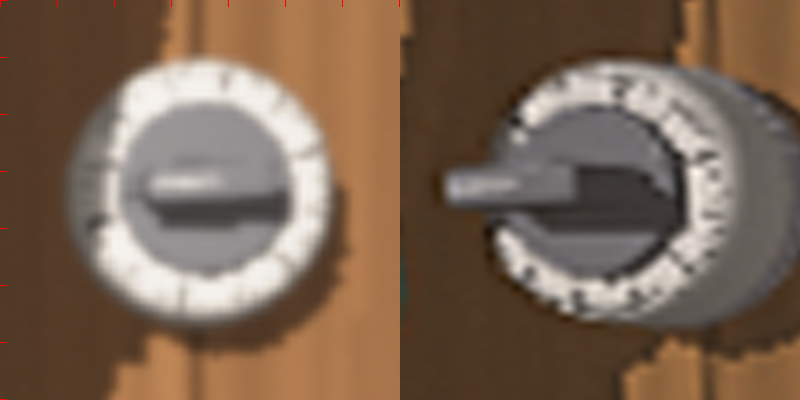

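View pics/sc.png

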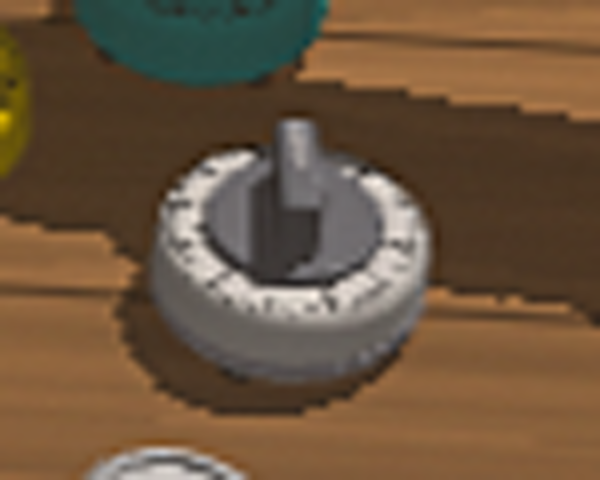

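The crop shows the white timer with a grey knob, its centre at about (199,192) in the left rectified panel. The bar lies roughly along world x, and the heaviest line is near (95,225), to the left. I'll measure the angles with a polar unwrap.

Run:
```python
from h import *
th=np.radians(np.arange(0,360,1.))
def samp(p,c,z,r,th):
    P=np.float32([w2pix(p,[c[0]+r*np.cos(t),c[1]+r*np.sin(t),z]) for t in th])
    return cv2.remap(cv2.cvtColor(p["image"],6).astype(np.float32),P[:,:1],P[:,1:],cv2.INTER_CUBIC)[:,0]
for n,cs in(("top",[(.4898,.1540),(.4895,.1530)]),("scene",[(.4898,.1540),(.4895,.1530)])):
  p=cams.get_image(n)
  for c in cs:
    v=np.mean([samp(p,c,.036,r,th) for r in np.arange(.038,.0445,.001)],0)
    w=np.concatenate([v]*3)
    bg=np.array([np.median(w[360+i-15:360+i+16]) for i in range(360)]);d=(bg-v)/(bg+5)
    a=np.degrees(th);best=[]
    for z0 in range(0,360):
        s=0
        for m in range(0,60,5):
            wt=3 if m==0 else 1.5 if m%10==0 else .7
            x=(z0-6*m-a+180)%360-180
            s+=(wt*np.exp(-(x/2.5)**2/2)*np.clip(d,-.3,.5)).sum()
        best.append(s)
    o=np.argsort(best)[::-1][:8];print(n,c,[(int(i),round(best[i],2)) for i in o])
    pk=[(i,round(d[i],2)) for i in range(360) if d[i]>.12 and d[i]==max(d[(np.arange(i-3,i+4))%360])];print(pk)
  # bar: rectify at bar top
q=np.array([[.49+a,.153-b] for a,b in((-.05,-.05),(.05,-.05),(.05,.05),(-.05,.05))]);o=[]
for n in("top","scene"):
    p=cams.get_image(n)
    for z in(.036,.0655):
        M=cv2.getPerspectiveTransform(np.float32([w2pix(p,[*c,z]) for c in q]),np.float32([[0,0],[400,0],[400,400],[0,400]]))
        im=cv2.warpPerspective(p["image"],M,(400,400),flags=cv2.INTER_CUBIC)
        cv2.line(im,(200,190),(200,210),(0,0,255),1);cv2.line(im,(190,200),(210,200),(0,0,255),1);o.append(im)
cv2.imwrite("pics/r3.png",cv2.resize(np.vstack([np.hstack(o[:2]),np.hstack(o[2:])]),(600,600)))
```

```text
top (0.4898, 0.154) [(20, np.float64(6.29)), (320, np.float64(6.14)), (21, np.float64(6.14)), (79, np.float64(6.08)), (19, np.float64(6.03)), (80, np.float64(5.98)), (321, np.float64(5.98)), (260, np.float64(5.95))]
[(21, np.float32(0.2)), (78, np.float32(0.17)), (196, np.float32(0.21)), (261, np.float32(0.14)), (322, np.float32(0.15))]
top (0.4895, 0.153) [(22, np.float64(5.25)), (21, np.float64(5.24)), (321, np.float64(4.98)), (322, np.float64(4.97)), (261, np.float64(4.93)), (20, np.float64(4.91)), (23, np.float64(4.9)), (262, np.float64(4.83))]
[(22, np.float32(0.19)), (77, np.float32(0.17)), (194, np.float32(0.19)), (261, np.float32(0.13)), (323, np.float32(0.13))]
scene (0.4898, 0.154) [(139, np.float64(14.52)), (79, np.float64(14.47)), (259, np.float64(14.4)), (319, np.float64(14.4)), (199, np.float64(14.3)), (19, np.float64(14.23)), (260, np.float64(14.15)), (320, np.float64(14.06))]
[(10, np.float32(0.13)), (20, np.float32(0.33)), (78, np.float32(0.24)), (110, np.float32(0.24)), (139, np.float32(0.36)), (198, np.float32(0.31)), (229, np.float32(0.31)), (260, np.float32(0.31)), (289, np.float32(0.2)), (320, np.float32(0.33)), (350, np.float32(0.25))]
scene (0.4895, 0.153) [(79, np.float64(13.54)), (80, np.float64(13.27)), (20, np.float64(12.75)), (78, np.float64(12.61)), (19, np.float64(12.57)), (139, np.float64(12.56)), (260, np.float64(12.55)), (199, np.float64(12.54))]
[(11, np.float32(0.13)), (21, np.float32(0.38)), (79, np.float32(0.33)), (109, np.float32(0.23)), (138, np.float32(0.36)), (197, np.float32(0.31)), (228, np.float32(0.27)), (247, np.float32(0.17)), (260, np.float32(0.27)), (289, np.float32(0.12)), (321, np.float32(0.32)), (351, np.float32(0.26))]
```

View pics/r3.png

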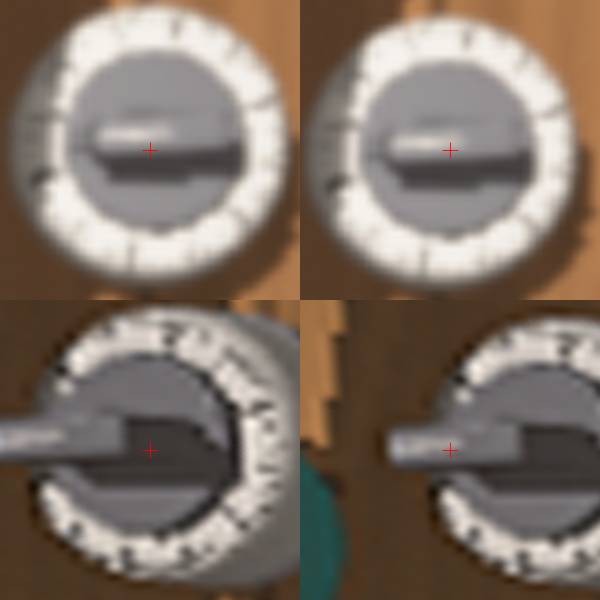

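Run:
```python
from h import *
for n in("top","scene"):
  p=cams.get_image(n);g=cv2.cvtColor(p["image"],6).astype(np.float32)
  for c in [(.4898,.1540),(.4885,.1535)]:
   def S(r,deg):
    t=np.radians(deg);P=np.float32([w2pix(p,[c[0]+r*np.cos(x),c[1]+r*np.sin(x),.036]) for x in t]);return cv2.remap(g,P[:,:1],P[:,1:],cv2.INTER_CUBIC)[:,0]
   for z in(19.5,79.5,139.5,199.5,259.5,319.5):
    a=z+np.arange(-9,10,1.5)
    row=np.mean([S(r,a) for r in np.arange(.036,.0435,.001)],0)
    print(n,c[0],z,row.astype(int), "area",round(float(np.clip(1-row/np.percentile(row,80),0,1).sum()*1.5),2))
im=cv2.imread("pics/top.png")[188:236,207:257];s=cv2.imread("pics/scene.png")[172:214,262:310]
f=lambda i:np.clip(255*(cv2.resize(i,(400,400),interpolation=cv2.INTER_LANCZOS4)/255.)**.5,0,255).astype(np.uint8)
cv2.imwrite("pics/z.png",np.hstack([f(im),f(s)]))
```

```text
top 0.4898 19.5 [231 233 234 234 227 213 197 189 195 211 225 234 237] area 1.2
top 0.4898 79.5 [237 234 227 214 202 200 210 223 232 236 239 239 238] area 1.02
top 0.4898 139.5 [207 191 173 158 151 149 147 143 138 132 128 124 124] area 2.49
top 0.4898 199.5 [105  96  88  84  88 100 117 132 140 145 151 160 173] area 3.91
top 0.4898 259.5 [195 198 199 198 192 181 168 165 174 187 196 197 197] area 0.92
top 0.4898 319.5 [215 215 213 209 204 196 186 178 177 186 200 210 216] area 1.28
top 0.4885 19.5 [231 234 236 237 231 218 203 194 199 213 225 233 235] area 1.07
top 0.4885 79.5 [232 226 214 204 204 214 227 234 237 239 239 239 239] area 0.98
top 0.4885 139.5 [180 162 149 141 138 136 133 127 123 119 117 117 120] area 1.9
top 0.4885 199.5 [101  95  88  84  87  95 106 115 122 125 130 138 149] area 3.1
top 0.4885 259.5 [181 182 186 187 187 183 174 163 157 164 176 186 188] area 0.91
top 0.4885 319.5 [219 220 221 220 217 213 205 195 186 182 190 204 216] area 1.17
scene 0.4898 19.5 [168 178 190 192 169 129 105 117 148 178 195 203 198] area 2.81
scene 0.4898 79.5 [199 185 165 145 129 118 117 128 147 168 189 200 201] area 3.53
scene 0.4898 139.5 [176 157 135 112  84  63  58  72  90  98  97  90  83] area 4.92
scene 0.4898 199.5 [ 60  60  56  48  44  47  61  82 103 119 126 125 121] area 6.51
scene 0.4898 259.5 [152 163 160 141 115  94  90 102 120 138 151 155 156] area 2.86
scene 0.4898 319.5 [191 197 201 196 174 142 120 126 150 170 181 189 191] area 2.35
scene 0.4885 19.5 [178 188 198 197 174 135 110 119 150 180 200 209 207] area 2.73
scene 0.4885 79.5 [190 168 144 124 113 114 128 150 174 193 203 202 196] area 3.45
scene 0.4885 139.5 [141 118  94  71  55  54  67  82  87  85  80  76  72] area 3.02
scene 0.4885 199.5 [59 59 55 49 44 43 50 63 78 90 96 94 89] area 5.09
scene 0.4885 259.5 [120 137 151 152 138 114  93  86  95 111 128 141 147] area 2.96
scene 0.4885 319.5 [191 194 200 204 202 184 151 123 123 147 170 184 194] area 2.38
```

View pics/z.png

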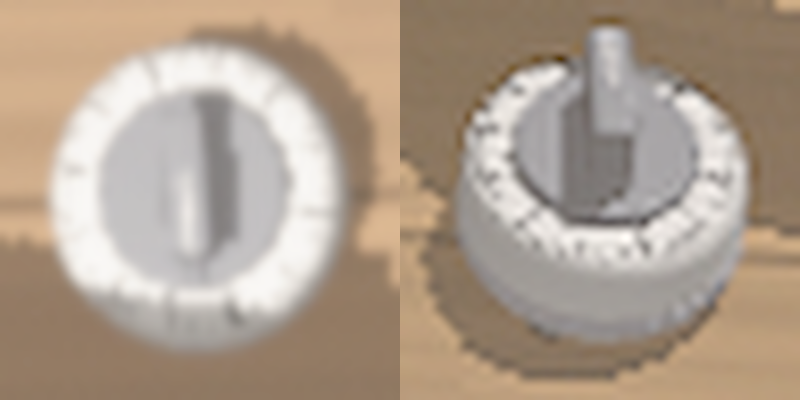

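The enlarged crop confirms the white case and grey knob. The zero line is the blob at (238,312) in the left panel, about 199° in the world. The nose and white line at (200,265) point along about -x, so the knob is near 3 min. The knob's axis is at about (0.489, 0.1535). I'll move above it now.

The manual's scale: shifts go in shares of 50 mm and turns go in shares of 45 degrees. Converting my numbers, -0.04 m is -0.8, -0.03 m is -0.6.

Call:
nudge_tcp --pt "-0.6 -0.45 0 0 0.35" --pt "-0.8 -0.6 0 0 0.35" --pt "-0.8 -0.6 0 0 0.35" --pt "-0.8 -0.6 0 0 0.35" --pt "-0.8 -0.6 0 0 0.35" --pt "-0.8 -0.6 0 0 0.35" --pt "-0.8 -0.6 0 0 0.35" --pt "-0.8 -0.6 0 0 0.35" --pt "-0.8 -0.6 0 0 0.35" --pt "-0.8 -0.4 0 0 0.35" --grip_force 5

```text
clock: 2.05
position: [0.4937, 0.1589, 0.2927]
ee_rot: [0.632, 3.077, 0.0]
force: [0.2, 1.1, -0.3]
width: 0.35
gripper_force: 0.0
```

Call:
nudge_tcp --pt "0 0 0 -0.1528 0.35" --pt "0 0 0 -0.1528 0.35" --pt "0 0 0 -0.1528 0.35" --pt "0 0 0 -0.121 0.35" --pt "0 0 0.8 0 0.35" --pt "0 0 0.8 0 0.35" --pt "0 0 0.6 0 0.35" --pt "0 0 0 0 0.35"

```text
clock: 2.85
position: [0.4911, 0.1609, 0.179]
ee_rot: [0.08, -3.134, 0.004]
force: [-0.6, 0.3, 1.2]
width: 0.349
gripper_force: 0.0
```

Run:
```python
from h import *
from scipy.spatial.transform import Rotation as R
s=readout.observe();r=R.from_rotvec(s["ee_rot"]).as_matrix();print(s["position"],r.round(3),s["joints"].round(2),s["force"].round(2))
d=np.array([.489,.1535,s["position"][2]])-s["position"];print("tool delta",r.T@d,np.degrees(np.arctan2(r[1,0],r[0,0])))
p=cams.get_image("scene");cv2.imwrite("pics/a.png",cv2.resize(p["image"][110:230,215:375],(800,600),interpolation=2))
```

```text
[0.49105605 0.16090012 0.17902025] [[-0.999 -0.051 -0.006]
 [-0.051  0.999 -0.003]
 [ 0.006 -0.002 -1.   ]] [-0.51  0.39  0.12  1.97 -0.07  0.79  1.27] [-0.62  0.29  1.19]
tool delta [ 2.43170658e-03 -7.28525408e-03  3.26257876e-05] -177.0690294954674
```

Run:
```python
from h import *
from scipy.optimize import minimize
for n in("top","scene"):
  p=cams.get_image(n);g=cv2.cvtColor(cv2.imread(f"pics/{n}.png"),6).astype(np.float32)
  def S(c,r,t,z):
    P=np.float32([w2pix(p,[c[0]+r*np.cos(x),c[1]+r*np.sin(x),z]) for x in t]);return cv2.remap(g,P[:,:1],P[:,1:],cv2.INTER_CUBIC)[:,0]
  t=np.radians(np.r_[-130:131:4] if n=="top" else np.r_[30:125:4,-125:-30:4])
  f=lambda c:-np.clip((S(c,.034,t,.040)-S(c,.028,t,.0415)),0,80).mean()
  b=min(((f((x,y)),x,y) for x in np.arange(.482,.497,.001) for y in np.arange(.147,.161,.001)));print(n,"disc",np.round(b,4))
  # bar top: bright rectangle 44x14 vs surroundings just outside long sides at z=.0655
  u=np.linspace(-.018,.018,13)
  def L(c,a,off):
    P=np.float32([w2pix(p,[c[0]+k*np.cos(a)-off*np.sin(a),c[1]+k*np.sin(a)+off*np.cos(a),.0655]) for k in u]);return cv2.remap(g,P[:,:1],P[:,1:],cv2.INTER_CUBIC)[:,0]
  res=[]
  for y in np.arange(.146,.162,.001):
    for a in np.radians(np.arange(-14,15,2)):
      c=(.489,y);res.append((np.abs(L(c,a,.0045)-L(c,a,.0095)).mean()+np.abs(L(c,a,-.0045)-L(c,a,-.0095)).mean(),y,np.degrees(a)))
  print(n,"bar",[tuple(np.round(r,3)) for r in sorted(res)[::-1][:5]])
```

```text
top disc [-79.361   0.491   0.155]
top bar [(np.float64(117.14), np.float64(0.146), np.float64(4.0)), (np.float64(116.497), np.float64(0.146), np.float64(2.0)), (np.float64(115.773), np.float64(0.146), np.float64(6.0)), (np.float64(115.081), np.float64(0.146), np.float64(0.0)), (np.float64(112.733), np.float64(0.146), np.float64(8.0))]
scene disc [-77.7091   0.496    0.155 ]
scene bar [(np.float64(81.7), np.float64(0.156), np.float64(2.0)), (np.float64(81.365), np.float64(0.156), np.float64(4.0)), (np.float64(80.562), np.float64(0.156), np.float64(0.0)), (np.float64(79.696), np.float64(0.156), np.float64(6.0)), (np.float64(78.766), np.float64(0.157), np.float64(2.0))]
```

View pics/a.png

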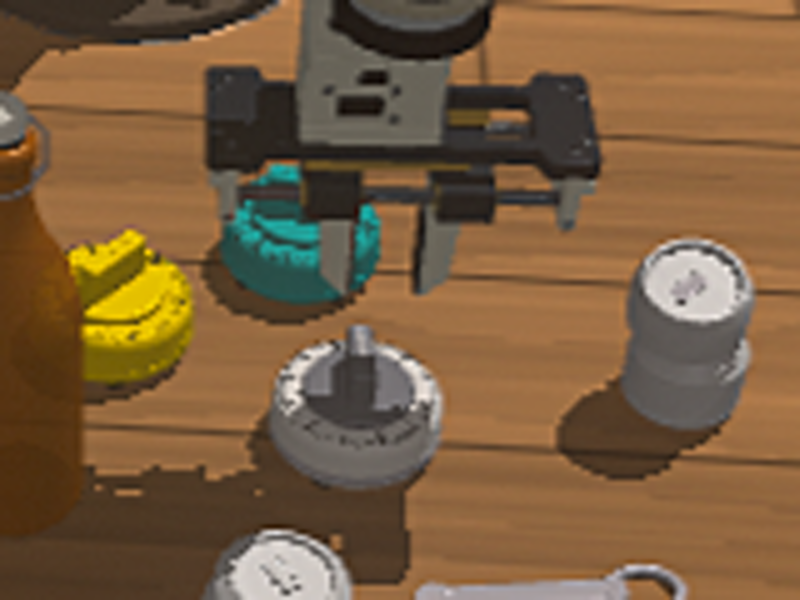

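The picture shows the fingers' tips at (335,290) and (425,290), straight behind and above the bar at (360,335), with the path clear.

Scaled: 0.02 m is 0.4, -0.006 m is -0.12.

Call:
nudge_tcp --pt "0.02 -0.12 0 0 0.35" --pt "0 0 0.4 0 0.35" --pt "0 0 0.4 0 0.35" --pt "0 0 0.3 0 0.35" --pt "0 0 0.16 0 0.35" --pt "0 0 0.02 0 0.35" --pt "0 0 0 0 0.35"

```text
clock: 3.7
position: [0.493, 0.1557, 0.1191]
ee_rot: [-0.08, 3.139, 0.001]
force: [-0.1, 0.6, 0.3]
width: 0.353
gripper_force: 0.0
```

Run:
```python
from h import *
s=readout.observe();print(s["position"],s["force"].round(2),s["ft_torque"].round(2))
p=cams.get_image("scene");q=cams.get_image("top");f=lambda i:cv2.resize(i,(400,400),interpolation=2)
cv2.imwrite("pics/b.png",np.hstack([f(p["image"][155:215,255:315]),f(q["image"][185:245,200:260])]))
```

```text
[0.49302532 0.15566447 0.11906484] [-0.12  0.64  0.31] [0.05 0.05 0.01]
```

View pics/b.png

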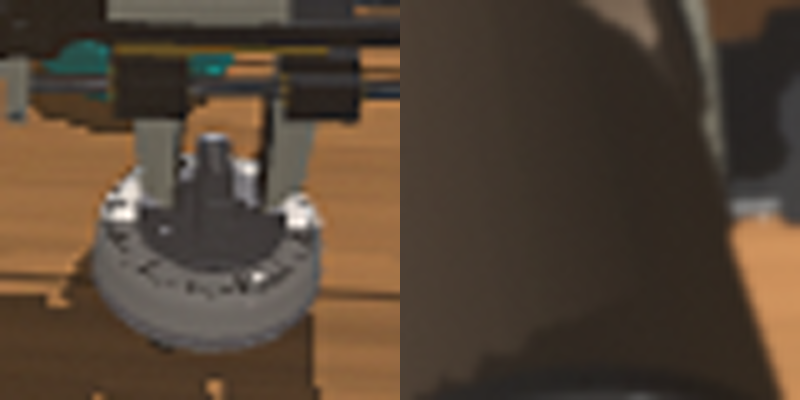

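The left panel shows the fingers straddling the bar: inner tips at x≈175 and 265, bar at 213, so the hand is about 2 mm too far to +y. I'll correct that and go lower.

Scaled: 0.004 m is 0.08, -0.002 m is -0.04.

Call:
nudge_tcp --pt "0.04 -0.04 0 0 0.35" --pt "0 0 0.08 0 0.35" --pt "0 0 0.08 0 0.35" --pt "0 0 0 0 0.35" --pt "0 0 0 0 0.35"

```text
clock: 4.3
position: [0.4905, 0.1535, 0.11]
ee_rot: [0.08, -3.14, 0.0]
force: [0.6, -0.6, 0.5]
width: 0.353
gripper_force: 0.0
```

Call:
nudge_tcp --pt "0 0 0.02 0 0.35" --pt "0 0 0.02 0 0.35" --pt "0 0 0 0 0.35"

```text
clock: 4.6
position: [0.4906, 0.1535, 0.1081]
ee_rot: [0.08, -3.14, 0.0]
force: [0.4, 0.3, -0.5]
width: 0.351
gripper_force: 0.0
```

Steps land well. I'll press on gently to find contact.

Scaled: 0.001 m is 0.02.

Call:
nudge_tcp --pt "0 0 0.02 0 0.35" --pt "0 0 0 0 0.35" --pt "0 0 0 0 0.35"

```text
clock: 4.9
position: [0.4907, 0.1536, 0.1074]
ee_rot: [-0.08, 3.14, 0.0]
force: [-0.2, -0.4, 2.9]
width: 0.348
gripper_force: 1.2
```

Call:
nudge_tcp --pt "0 0 0.02 0 0.35" --pt "0 0 0 0 0.35" --pt "0 0 0 0 0.35"

```text
clock: 5.2
position: [0.4908, 0.1536, 0.1071]
ee_rot: [-0.08, 3.14, 0.001]
force: [-4.1, -1.1, 15.5]
width: 0.35
gripper_force: 7.7
```

Scaled: -0.0005 m is -0.01.

Call:
nudge_tcp --pt "0 0 -0.01 0 0.35" --pt "0 0 0 0 0.25" --pt "0 0 0 0 0.2" --pt "0 0 0 0 0.18" --pt "0 0 0 0 0.17" --grip_force 5

```text
clock: 5.7
position: [0.4912, 0.154, 0.1073]
ee_rot: [-0.08, 3.139, 0.001]
force: [-0.7, 1.3, 5.3]
width: 0.175
gripper_force: 3.7
```

Call:
nudge_tcp --pt "0 0 0 0 0.16" --pt "0 0 0 0 0.15" --pt "0 0 0 0 0.14" --pt "0 0 0 0 0.12" --pt "0 0 0 0 0.1" --pt "0 0 0 0 0.1" --grip_force 5

```text
clock: 6.3
position: [0.4912, 0.1548, 0.1073]
ee_rot: [-0.082, 3.139, 0.003]
force: [-0.7, 4.0, 6.3]
width: 0.153
gripper_force: 5.9
```

Scaled: 0.001 m is 0.02.

Call:
nudge_tcp --pt "0 0.02 0 0 0.1" --pt "0 0 0 0 0.1" --pt "0 0 0 0 0.1" --grip_force 8

```text
clock: 6.6
position: [0.4912, 0.1549, 0.1073]
ee_rot: [-0.081, 3.139, 0.001]
force: [-0.2, -0.1, 6.5]
width: 0.158
gripper_force: 9.5
```

```bash
python3 -c "
from h import *
print(readout.observe()['ft_torque'].round(3))"
```

```text
[0.048 0.033 0.11 ]
```

Scaled: 0.0003 m is 0.006, 0.0002 m is 0.004.

Call:
nudge_tcp --pt "0 0 0.006 0 0.1" --pt "0 0 0.004 0 0.1" --pt "0 0 0 0 0.1" --grip_force 25

```text
clock: 6.9
position: [0.4912, 0.1549, 0.1072]
ee_rot: [-0.081, 3.139, 0.001]
force: [-1.0, 0.2, 13.9]
width: 0.156
gripper_force: 27.1
```

Call:
nudge_tcp --pt "0 0 0 0.0637 0.1" --pt "0 0 0 0.0637 0.1" --pt "0 0 0 0.0637 0.1" --pt "0 0 0 0 0.1"

```text
clock: 7.3
position: [0.4912, 0.1549, 0.1072]
ee_rot: [0.158, 3.136, 0.001]
force: [-3.0, -0.4, 12.3]
width: 0.151
gripper_force: 27.2
```

```bash
python3 -c "
from h import *
print(readout.observe()['ft_torque'].round(3))"
```

```text
[-0.091  0.429 -0.026]
```

Scaled: 0.0005 m is 0.01, 0.08 rad is 0.1019.

Call:
nudge_tcp --pt "0.01 0 0 0.0637 0.1" --pt "0 0 0 0.1019 0.1" --pt "0 0 0 0.1019 0.1" --pt "0 0 0 0.0509 0.1" --pt "0 0 0 0 0.1"

```text
clock: 7.8
position: [0.4911, 0.1548, 0.1072]
ee_rot: [0.547, 3.091, 0.002]
force: [-0.1, -1.0, 12.1]
width: 0.153
gripper_force: 27.1
```

Run:
```python
from h import *
print(readout.observe()['ft_torque'].round(3))
p=cams.get_image("scene");cv2.imwrite("pics/c.png",cv2.resize(np.hstack([cv2.imread("pics/scene.png")[165:220,260:315],p["image"][165:220,260:315]]),(800,400),interpolation=2))
```

```text
[-0.235  0.16  -0.038]
```

View pics/c.png

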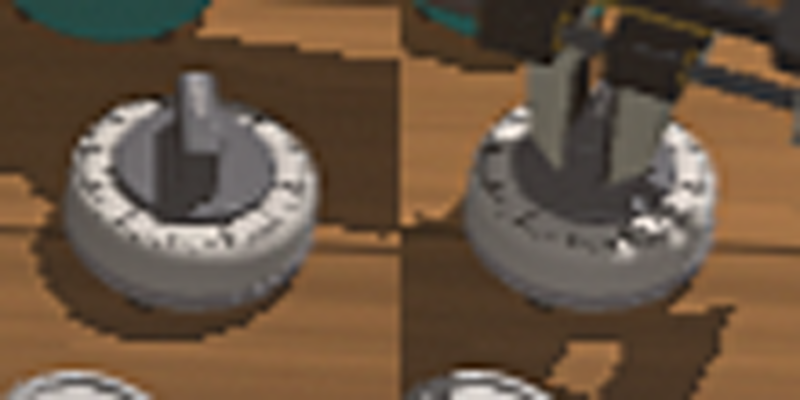

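The case has not moved: its lines are at (295,185) and (225,240) on the left, and at the same places on the right. I'll keep winding.

Scaled: 0.1 rad is 0.1273.

Call:
nudge_tcp --pt "0 0 0 0.0637 0.1" --pt "0 0 0 0.1273 0.1" --pt "0 0 0 0.1273 0.1" --pt "0 0 0 0.1273 0.1" --pt "0 0 0 0.0637 0.1" --pt "0 0 0 0 0.1"

```text
clock: 8.45
position: [0.491, 0.1547, 0.1072]
ee_rot: [1.151, 2.921, 0.002]
force: [-1.2, -0.8, 12.4]
width: 0.147
gripper_force: 27.4
```

```bash
python3 -c "
from h import *
print(readout.observe()['ft_torque'].round(3))"
```

```text
[-0.359  0.247 -0.092]
```

Scaled: 0.1 rad is 0.1273.

Call:
nudge_tcp --pt "0 0 0 0.0637 0.1" --pt "0 0 0 0.1273 0.1" --pt "0 0 0 0.1273 0.1" --pt "0 0 0 0.1273 0.1" --pt "0 0 0 0.1273 0.1" --pt "0 0 0 0.0637 0.1" --pt "0 0 0 0 0.1"

```text
clock: 9.15
position: [0.491, 0.1546, 0.1072]
ee_rot: [1.838, 2.546, 0.003]
force: [-1.6, -1.4, 13.6]
width: 0.151
gripper_force: 27.5
```

Scaled: 0.1 rad is 0.1273.

Call:
nudge_tcp --pt "0 0 0 0.0637 0.1" --pt "0 0 0 0.1273 0.1" --pt "0 0 0 0.1273 0.1" --pt "0 0 0 0.1273 0.1" --pt "0 0 0 0.1273 0.1" --pt "0 0 0 0.0637 0.1" --pt "0 0 0 0 0.1"

```text
clock: 9.85
position: [0.4909, 0.1546, 0.1072]
ee_rot: [2.412, 2.012, 0.003]
force: [-2.3, -1.3, 15.7]
width: 0.149
gripper_force: 27.6
```

Scaled: -0.0002 m is -0.004, 0.1 rad is 0.1273.

Call:
nudge_tcp --pt "0 0 -0.004 0.0764 0.1" --pt "0 0 0 0.1273 0.1" --pt "0 0 0 0.1273 0.1" --pt "0 0 0 0.0255 0.1" --pt "0 0 0 0 0.1" --pt "0 0 0 0 0.1"

```text
clock: 10.45
position: [0.4908, 0.1546, 0.1072]
ee_rot: [2.668, 1.659, 0.003]
force: [-0.8, -1.6, 11.9]
width: 0.147
gripper_force: 27.3
```

Run:
```python
from h import *
print(readout.observe()['ft_torque'].round(3))
p=cams.get_image("scene");cv2.imwrite("pics/d.png",cv2.resize(np.hstack([cv2.imread("pics/scene.png")[165:220,260:315],p["image"][165:220,260:315]]),(800,400),interpolation=2))
```

```text
[-0.285  0.444 -0.01 ]
```

View pics/d.png

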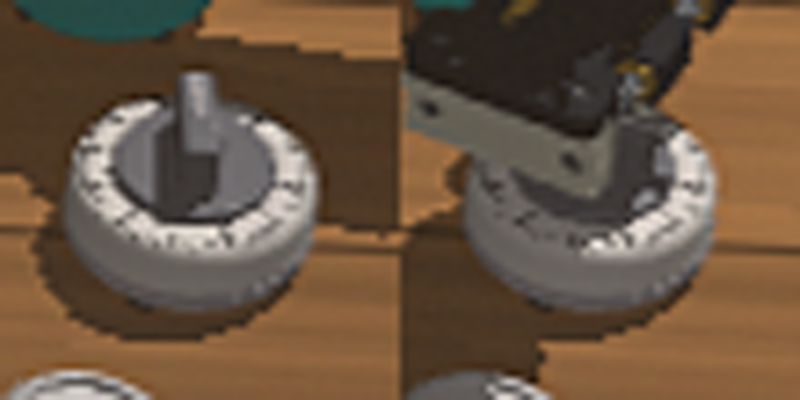

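The case lines still match the start; the hand reads about 22.6 min. Now back to 10, about -1.32 rad.

Scaled: -0.1 rad is -0.1273.

Call:
nudge_tcp --pt "0 0 0 -0.0509 0.1" --pt "0 0 0 -0.1019 0.1" --pt "0 0 0 -0.1273 0.1" --pt "0 0 0 -0.1273 0.1" --pt "0 0 0 -0.1019 0.1" --pt "0 0 0 -0.0509 0.1" --pt "0 0 0 0 0.1"

```text
clock: 11.2
position: [0.4909, 0.1546, 0.1073]
ee_rot: [2.24, 2.202, 0.003]
force: [-1.1, -1.1, 10.9]
width: 0.15
gripper_force: 27.7
```

Scaled: -0.1 rad is -0.1273.

Call:
nudge_tcp --pt "0 0 0 -0.0637 0.1" --pt "0 0 0 -0.1273 0.1" --pt "0 0 0 -0.1273 0.1" --pt "0 0 0 -0.1273 0.1" --pt "0 0 0 -0.0637 0.1" --pt "0 0 0 0 0.1"

```text
clock: 11.8
position: [0.491, 0.1546, 0.1073]
ee_rot: [1.757, 2.603, 0.003]
force: [-0.3, -0.8, 11.4]
width: 0.147
gripper_force: 27.8
```

Scaled: -0.1 rad is -0.1273.

Call:
nudge_tcp --pt "0 0 0 -0.0764 0.1" --pt "0 0 0 -0.1273 0.1" --pt "0 0 0 -0.1273 0.1" --pt "0 0 0 -0.1273 0.1" --pt "0 0 0 -0.1019 0.1" --pt "0 0 0 -0.0471 0.1" --pt "0 0 0 0 0.1"

```text
clock: 12.5
position: [0.4911, 0.1547, 0.1073]
ee_rot: [1.093, 2.944, 0.003]
force: [-0.3, -1.0, 9.2]
width: 0.151
gripper_force: 27.7
```

```bash
python3 -c "
from h import *
print(readout.observe()['ft_torque'].round(3))"
```

```text
[-0.152  0.109  0.035]
```

Tool x is at 139.2°. I'll open while still pressing lightly, then lift off and back towards the start side.

Scaled: -0.05 m is -1, -0.04 m is -0.8.

Call:
nudge_tcp --pt "0 0 0 0 0.18" --pt "0 0 0 0 0.25" --pt "0 0 0 0 0.32" --pt "0 0 0 0 0.35" --pt "0 0 -0.02 0 0.35" --pt "0 0 -0.1 0 0.35" --pt "0 0 -0.4 0 0.35" --pt "0 0 -0.8 0 0.35" --pt "0 0 -1 0 0.35" --pt "0 0 -1 0 0.35"

```text
clock: 13.5
position: [0.4893, 0.1541, 0.274]
ee_rot: [-1.095, -2.944, 0.002]
force: [1.1, 1.7, 0.3]
width: 0.354
gripper_force: 0.0
```

```bash
python3 -c "
from h import *
from scipy.spatial.transform import Rotation as R
s=readout.observe();print(R.from_rotvec(s['ee_rot']).as_matrix().T@np.array([-.17,.28,.0]))"
```

```text
[ 3.11668395e-01  1.00810752e-01 -6.45883713e-05]
```

Scaled: 0.04 m is 0.8, 0.03 m is 0.6.

Call:
nudge_tcp --pt "0.6 0.2 0 0 0.35" --pt "0.8 0.26 0 0 0.35" --pt "0.8 0.26 0 0 0.35" --pt "0.8 0.26 0 0 0.35" --pt "0.8 0.26 0 0 0.35" --pt "0.8 0.26 0 0 0.35" --pt "0.8 0.26 0 0 0.35" --pt "0.8 0.26 0 0 0.35" --pt "0 0 0 0 0.35" --pt "0 0 0 0 0.35"

```text
clock: 14.5
position: [0.3205, 0.4339, 0.2722]
ee_rot: [1.091, 2.946, -0.002]
force: [0.3, -1.2, 0.4]
width: 0.353
gripper_force: 0.0
```

Run:
```python
from h import *
o=[];f=lambda i:cv2.resize(i,(400,300),interpolation=2)
for n,z in(("top",.0655),("scene",.0655)):
    p=cams.get_image(n);T=np.array(p["cam_to_world"])
    for k in("timer","bottle","can_tall","can_flat","opener"):
        print(n,k,[(T@np.append(b["centre"],1))[:3].round(3).tolist() for b in spotter.boxes_of(p,k)])
    a=(slice(190,235),slice(202,262)) if n=="top" else (slice(170,215),slice(255,315))
    o.append(np.hstack([f(cv2.imread(f"pics/{n}.png")[a]),f(p["image"][a])]))
    g=cv2.cvtColor(p["image"],6).astype(np.float32);th=np.arange(360)
    v=0
    for r in np.arange(.038,.0445,.001):
        P=np.float32([w2pix(p,[.4898+r*np.cos(t),.154+r*np.sin(t),.036]) for t in np.radians(th)]);v=v+cv2.remap(g,P[:,:1],P[:,1:],cv2.INTER_CUBIC)[:,0]
    v=v/7;w=np.tile(v,3);bg=np.array([np.median(w[345+i:376+i]) for i in th]);d=(bg-v)/(bg+5)
    print([(int(i),round(float(d[i]),2)) for i in th if d[i]>.12 and d[i]==max(d[np.arange(i-3,i+4)%360])])
cv2.imwrite("pics/e.png",np.vstack(o))
```

```text
top timer [[0.709, 0.237, 0.035], [0.487, 0.15, 0.035], [0.343, 0.121, 0.037], [0.419, 0.018, 0.036]]
top bottle [[0.533, -0.017, 0.158]]
top can_tall [[0.446, 0.323, 0.09]]
top can_flat [[0.626, 0.117, 0.03]]
top opener [[0.606, 0.255, 0.006]]
[(21, 0.23), (49, 0.13), (78, 0.22), (135, 0.17), (196, 0.24), (352, 0.12)]
scene timer [[0.508, 0.15, 0.037], [0.363, 0.118, 0.033], [0.436, 0.027, 0.037], [0.73, 0.233, 0.036], [0.498, 0.154, 0.046]]
scene bottle [[0.569, -0.027, 0.127]]
scene can_tall [[0.467, 0.327, 0.079]]
scene can_flat [[0.636, 0.116, 0.025]]
scene opener [[0.606, 0.253, 0.007], [0.636, 0.117, 0.023]]
[(20, 0.32), (78, 0.23), (109, 0.18), (136, 0.21), (153, 0.26), (173, 0.15), (198, 0.24), (259, 0.2), (289, 0.14), (320, 0.13), (350, 0.24)]
```

View pics/e.png

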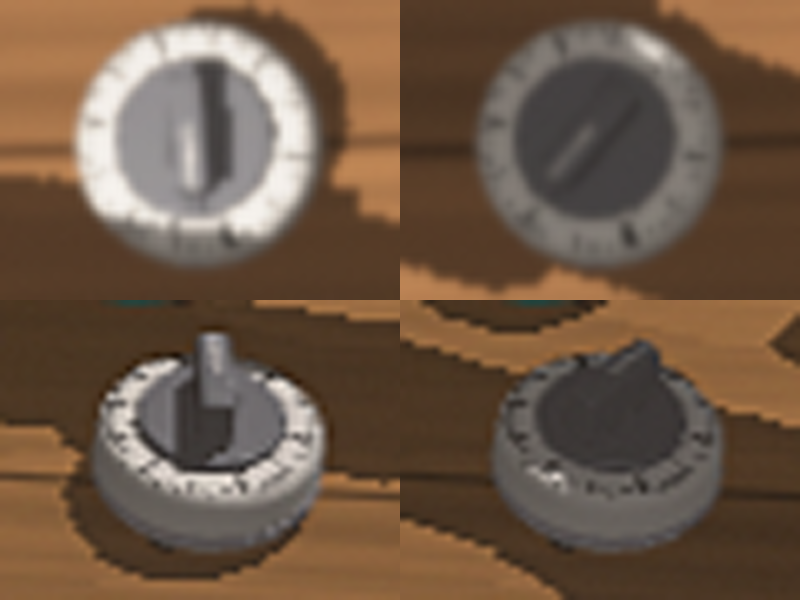

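The top view, now evenly shaded, shows the case unchanged. The zero line is still the widest, at (628,235), and the 10-minute line is at (530,218). The knob's white line runs (595,125)→(545,180), pointing at the 10-minute line to within about 1°. The bystanders are unmoved.

```bash
python3 -c "
from cell import workorder
print(workorder.sign_off())"
```

```text
the job is handed in; nothing more can be done
None
```

I handed the job in with the timer at 10 minutes, after winding it to about 22.6 by the hand's angle and turning it back. In the last pictures the case and the bystanders look unmoved; the verdict itself was not shown.

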